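# Fish the clamp shoe out of the lathe bed

### The job

The clamp shoe has slid back under the roof of the lathe bed: take the hooked pick from its stand, reach into the slot, catch the shoe's cross pin and drag the shoe gently out along the slot until both its cheeks come up against the fork stop in the open bay, and hold it there for a second with a light, definite pull (about 7 N, never over 12 N). Leave the shoe there and put the pick back upright in its stand. Do not touch the shoe with the fingers, do not press the pick hard on the bed, and leave the other things on the bench alone.

Things in the scene. Friction and masses are not known exactly. Their poses are not given: they have to be found in the camera images.
- bed: Grey lathe bed, fixed, 380 x 100 mm, 48 mm tall, green headstock on one end (188 mm tall, from x = 190 mm; round faceplate from x = 176 mm, its lowest edge 99 mm up). Origin on the bench under the slot's centre line; x along the slot towards the headstock, y across, z up. Slot: floor 10 mm above the bench, walls at y = +-17 mm. Open bay at full width from x = -170 to 0 mm.
- slit (a point): Middle of the slit over the slot, at the bed's top face (48 mm up), axes as the bed's. From the bed's x = 0 to 90 mm steel lips 6 mm thick (42 to 48 mm up) leave only this slit, 16 mm wide (y +-8 mm); from x = 90 mm on, a flat roof of the same height closes the slot.
- stop: End bracket of the slot with the U-shaped steel fork stop; origin and axes are the bed's. The fork's two prongs lie along the slot walls, open towards +x: 5 mm thick, at y = +-12.5 mm (20 mm free between them), 22 to 37 mm above the bench, from a cross piece (6 mm thick, centred about x = -147 mm) to ends at about x = -95 mm.
- fork_mid (a point): Nominal point midway between the prong ends (bed's x = -95 mm, 29.5 mm up). The fork is clamped at a setting that differs by up to 16 mm either way along the slot each time; this point does NOT follow the setting, so feel for the prongs. The fork does not give way.
- shoe: Trapped aluminium clamp shoe, loose, about 0.16 kg, 80 x 30 x 28 mm; origin at the centre of its underside, x to its rear, the same way as the bed's. Its front (x -40 to -14 mm) is two cheeks 5 mm thick, 20 mm apart, joined by a cross pin; behind that it is solid. The cheek ends meet the prongs. It starts with its rear under the roof, the pin under the slit. Home: at the bed's x = -55 +-16 mm.
- shoe_pin (a point): Centre of the shoe's cross pin: a steel rod 6 mm thick along y, 20 mm long between the cheeks, its centre 23 mm above the slot's floor, 4 mm behind the cheek ends and 22 mm in front of the solid body. Free space under and behind it.
- pick_grip (a point): Grip centre of the hooked pick, which starts upright in its stand; axes as the pick's, z up. The handle is an upright square wooden bar 22 x 22 mm, from 28 mm below to 30 mm above this point, on a brass flange 34 mm square, 6 mm thick, its underside 34 mm below this point. The pick weighs 0.09 kg.
- pick_hook (a point): The pick's bend, 74 mm straight below the grip centre. A steel wire 6 mm thick comes straight down on the handle's axis to this point (wire centre), runs 18 mm along the pick's x (the hook's foot) and turns up again; the rounded tip ends 12 mm above this point. Lowest face 3 mm below this point; 12 mm clear between leg and tip.
- stand: Dark wooden pick stand, fixed, 90 (x) x 70 (y) x 60 mm tall, origin at the centre of its underside. In the middle of its top is a pocket 38 (x) x 16 (y) mm, 50 mm deep. The pick hangs in it, flange on the top face, its leg at about x = -8.5 mm, its hook pointing to the stand's x; the grip centre is then 94 mm above the bench.
- bowl: Bystander, to be left alone: open turned wooden bowl, 124 mm wide, 55 mm tall; origin at the middle of its underside.
- blank: Bystander, to be left alone: wooden disc 100 mm wide, 35 mm tall; origin at the middle of its underside.
- spindle: Bystander, to be left alone: small turned wooden finial standing upright, 48 mm wide foot, 105 mm tall; origin at the middle of its underside.
- mallet: Bystander, to be left alone: hammer lying flat; origin at the middle of its underside.
- wax: Bystander, to be left alone: steel can 70 mm wide, 60 mm tall; origin at the middle of its underside.
- brush: Bystander, to be left alone: bench brush lying flat; origin at the middle of its underside.
Not all that is in view belongs to the job. What is shaped like the part that bears pick_grip but black or blue is not meant. Several things have the shape of the stand; the one meant has the colours described above.

How it is judged:
By the outcome, as a careful person would: the job done as asked, in the order asked, and still so for the second after the job is handed in, with the robot touching nothing.
It also fails if it takes over 72 s, if anything falls off the work surface, if the arm or the gripper's body presses on something with over 40 N, if the wrist force passes 120 N, or if a joint passes its speed limit or range.

### The arm

A 7-joint arm with a two-finger parallel gripper is mounted at the origin on the work surface. World frame = base frame: x ahead of the robot, y to its left, z up, the work surface at z = 0. Lengths are in m, angles in rad, forces in N, time in s.
With the tool pointing down it reaches from about 0.425 to 0.875 m from the base axis. Payload 8.4 kg.
Tool frame: the origin (TCP) lies at the very end of the fingers, on their centre line; the grasp point (between the pads) lies r.grip_point_offset behind it (r.grip_point_offset is the distance from the TCP to the grasp point, in m); z points along the fingers, x is the direction in which the jaws open and shut, and the axes are right-handed (so a half turn about z gives the same grasp; the last joint's range is limited). The gripper opens to 85 mm and grips with 20 to 120 N. Pads are 22 mm wide; open, the fingers measure 114 mm over their backs; the gripper's body (76 mm by 85 mm) begins 54 mm behind the grasp point. The pads swing forward as they close: fully open they stand 13 mm farther back than shut.
Start: joints at [-1.441, 0.333, 0.04, 1.465, -0.013, 1.343, -0.059], TCP at [0.147, 0.633, 0.231] pointing down, gripper open.
Joint ranges: [-2.58, 2.58], [-0.38, 2.09], [-1.3, 1.39], [0.25, 2.4], [-1.5, 4.64], [0.08, 2.09], [-2.65, 2.65]. Speed limits (rad/s): [2.22, 2.22, 2.79, 2.79, 3.14, 3.14, 3.14].

### API

Orientations are given as a unit quaternion [w, x, y, z].
In Python, from station import read_state, read_camera, get_calibration, r gives the robot as it stands.
- The arm moves only by the tool servo_tool, never from a script. Its argument "series" is a list of rows, each a list of 7 numbers: the finger opening in mm, from 0 to 85.4, then the shift along the tool's x, y, z in mm, then the turn, a rotation vector about the tool's x, y, z in degrees. A call has 1 to 20 rows; each row shifts and turns the commanded pose from where the row before left it, along the tool's axes as they then stand; what a row does not reach is not made up. A row lasts 1/12 s, in which the tool goes at most 41.7 mm and 7.16 degrees, less where a joint would pass 70% of its speed; a pose out of reach is approached as far as the arm can. A call with a gripper value outside its range is refused whole. The fingers move at their own pace and stop on an object; the grip force is fixed at half the most. Time passes only in rows, so rows that do not move let the fingers close. It gives the time, the measured TCP pose, the force and the opening at its end, in the units of the state.
- read_state(): the state, without advancing time (a new reading comes with each control period).
- read_camera(name): name is "scene" or "top"; returns the picture (400x640x3 uint8, red, green, blue); there is no depth.
- get_calibration(name): a dict with "intrinsics" (3x3 intrinsics, pixels), "R" (3x3) and "t" (3): a world point X has camera coordinates R X + t. Camera axes: x right, y down, z forward; pixel columns grow to the right and rows downward; lengths in m; the calibration is good to about 2 mm. A picture is of the moment at which its call begins. get_calibration takes no time and is no camera call.
- r.job_done(): hands the job in, once; it reports no verdict.
The state is a dict: "t": time; "joints": joint angles; "joint_vel": joint speeds; "joint_torque": joint torques, N m; "tcp_pos": TCP position; "eef_rot": TCP orientation; "wrist_force": force on the tool from outside, world axes, zero at the start; "ft_torque": the same for the moment, N m; "finger_gap": finger opening in m.
Only numpy, scipy, OpenCV 4.12 (cv2) and the standard library are available. Lean on these libraries where they do the work, as an engineer would, in place of code of your own. Each camera call takes 0.05 s, during which the arm holds its last target. There are 200 camera calls.

## Working session

There is one attempt and no reset: what is moved stays moved. The work goes in short steps, Python scripts to look and compute and a tool call to move; the robot and the scene stay as the last step left them, time stands still between calls to the robot, and variables do not carry over. Pictures are saved under pics/ and viewed, about 8 in all and at most 12, crops included, and the job is handed in when it is done.

Besides the shell and the picture viewer there is one more tool, called after "Call:" by a JSON object that holds its "method" and its "body". servo_tool: Moves the arm, as the interface text tells. Its arguments: {"type":"object","properties":{"series":{"type":"array"}},"required":["series"]}

```bash
mkdir -p pics; ls
python3 - <<'E'
from station import *
import cv2
s=read_state();print(s, r.grip_point_offset)
for n in("scene","top"):
    im=read_camera(n);cv2.imwrite(f"pics/{n}0.png",im[:,:,::-1]);c=get_calibration(n);print(n,c)
a=cv2.imread("pics/scene0.png");b=cv2.imread("pics/top0.png")
E
```

```text
pics
{'t': 0.0, 'joints': array([-1.44120472,  0.33390265,  0.03989711,  1.46628563, -0.01342161,
        1.34327629, -0.05847727]), 'joint_vel': array([ 0.00032789, -0.00039109, -0.0007826 , -0.00035427, -0.0012206 ,
        0.00122868,  0.00192744]), 'joint_torque': array([ 1.25227816e-04, -6.58546042e+01,  1.36558067e+00, -4.05563092e+01,
        1.66553672e-02,  1.25145831e-02, -1.27798350e-05]), 'tcp_pos': array([0.14735205, 0.63261105, 0.23041988]), 'eef_rot': array([ 5.35655732e-04,  7.83205287e-01,  6.21762683e-01, -5.97943545e-04]), 'wrist_force': array([-0.36951493,  0.046576  , -1.15021217]), 'ft_torque': array([ 0.02988934, -0.05732932, -0.0219021 ]), 'finger_gap': 0.0855058094960017} 0.0187
scene {'intrinsics': array([[407.47341377,   0.        , 320.26603352],
       [  0.        , 407.47341377, 201.67155288],
       [  0.        ,   0.        ,   1.        ]]), 'R': array([[-0.70260417,  0.71144334,  0.01399134],
       [ 0.5419947 ,  0.54779423, -0.63730936],
       [-0.46107387, -0.44019299, -0.77048103]]), 't': array([ 0.34827183, -0.1707919 ,  1.31311263])}
top {'intrinsics': array([[371.10039526,   0.        , 318.06510412],
       [  0.        , 371.10039526, 200.98523831],
       [  0.        ,   0.        ,   1.        ]]), 'R': array([[-0.02817833, -0.99959927,  0.00269654],
       [-0.98130988,  0.02714884, -0.19050949],
       [ 0.19035994, -0.00801438, -0.98168165]]), 't': array([-3.72856726e-04,  4.65068719e-01,  1.04930607e+00])}
```

View pics/top0.png

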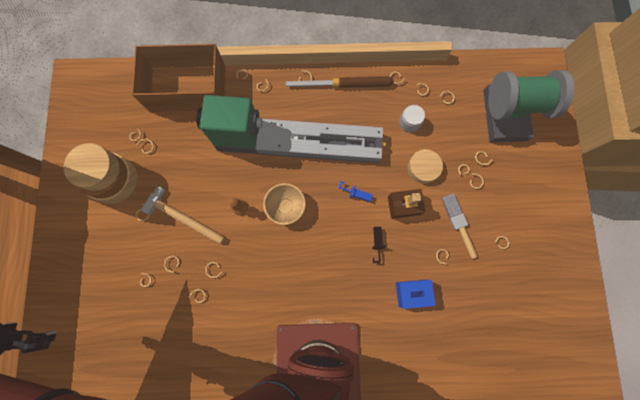

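View pics/scene0.png

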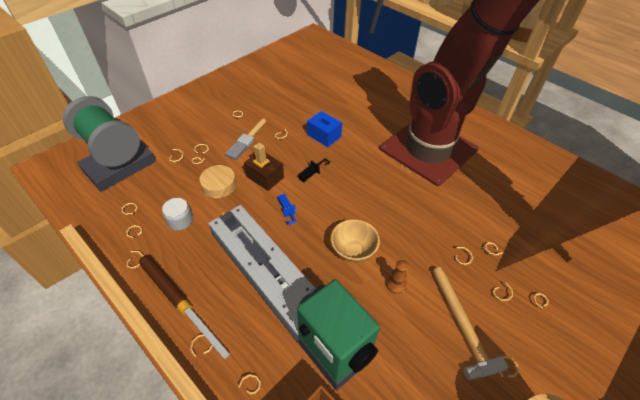

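Top view: the dark stand holding the wooden-handled pick is at (408,203), and at (264,165) in the scene view. The blue block with a slot at (416,294) and the blue and black picks at (357,191) and (378,243) are decoys by colour. The bed runs from (383,143) to (200,125), with the headstock on the left (world +y). I'll confirm with enlarged crops.

Run:
```python
import cv2,numpy as np
a=cv2.imread("pics/scene0.png");b=cv2.imread("pics/top0.png")
t1=cv2.resize(b[90:220,245:445],None,fx=4,fy=4,interpolation=cv2.INTER_CUBIC)
cv2.imwrite("pics/c1.png",t1)
s1=cv2.resize(a[130:330,200:380],None,fx=3,fy=3,interpolation=cv2.INTER_CUBIC)
cv2.imwrite("pics/c2.png",s1)
```

```text
(no output)
```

View pics/c1.png

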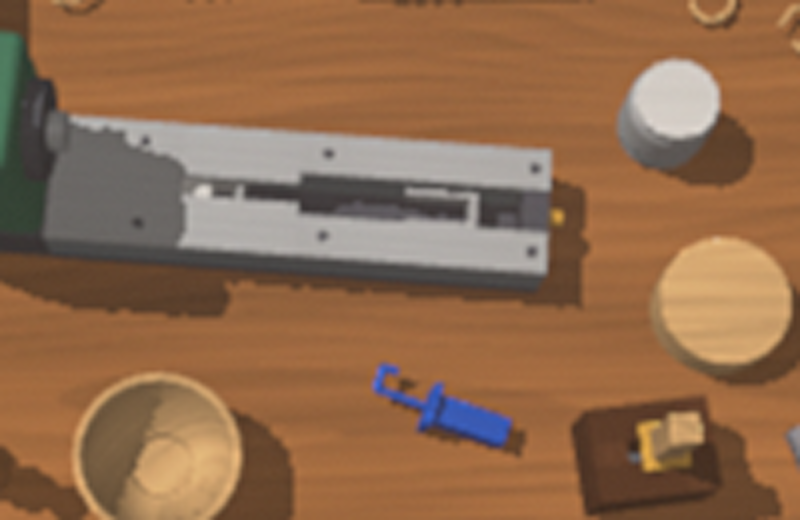

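View pics/c2.png

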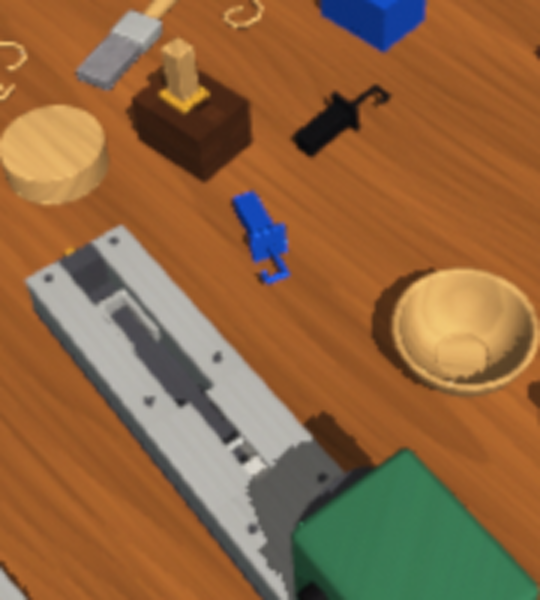

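The crops confirm the target: the dark brown stand with brass flange and light wooden handle at (408,203) in top is the one described. The blue and black items are out by colour. The pin shows in the slit at about (305,138) in top, with the shoe body behind it and the fork's light U near (362,141).

Now I'll measure.

```bash
cat > h.py <<'E'
import cv2,numpy as np
from station import *
def ray(n,uv):
    c=get_calibration(n);R,t,K=c["R"],c["t"],c["intrinsics"]
    uv=np.atleast_2d(uv).astype(float);d=np.c_[uv,np.ones(len(uv))]@np.linalg.inv(K).T@R
    return -R.T@t,d
def plane(n,uv,z):
    o,d=ray(n,uv);return (o+d*((z-o[2])/d[:,2])[:,None])[:,:2]
def pix(n,X):
    c=get_calibration(n);p=(np.atleast_2d(X)@c["R"].T+c["t"])@c["intrinsics"].T;return p[:,:2]/p[:,2:]
def tri(p1,p2):
    (o1,d1),(o2,d2)=ray("scene",p1),ray("top",p2);d1,d2=d1[0],d2[0]
    s=np.linalg.lstsq(np.c_[d1,-d2],o2-o1,rcond=None)[0];a,b=o1+s[0]*d1,o2+s[1]*d2
    return (a+b)/2,np.linalg.norm(a-b)
def big(m,roi):
    x0,y0,x1,y1=roi;k=np.zeros_like(m);k[y0:y1,x0:x1]=m[y0:y1,x0:x1]
    cs=cv2.findContours(k,cv2.RETR_EXTERNAL,cv2.CHAIN_APPROX_NONE)[0];return max(cs,key=cv2.contourArea)[:,0]
E
python3 - <<'E'
from h import *
for n,roi in(("top",(240,110,400,170)),("scene",(200,190,330,330))):
    im=cv2.imread(f"pics/{n}0.png");h=cv2.cvtColor(im,cv2.COLOR_BGR2HSV)
    m=((h[...,1]<40)&(h[...,2]>120)).astype(np.uint8)*255
    m=cv2.morphologyEx(m,cv2.MORPH_CLOSE,np.ones((3,3)))
    c=big(m,roi);w=plane(n,c,.048)
    q=cv2.minAreaRect((w*1000).astype(np.float32));print(n,"bed",q,cv2.boxPoints(q).round(0).tolist())
for n,roi in(("top",(385,180,432,222)),("scene",(240,135,290,192))):
    im=cv2.imread(f"pics/{n}0.png");h=cv2.cvtColor(im,cv2.COLOR_BGR2HSV)
    x0,y0,x1,y1=roi
    fl=cv2.inRange(h,(18,150,140),(32,255,255));st=cv2.inRange(h,(0,60,20),(18,255,100))
    c=big(fl,roi);q=cv2.minAreaRect((plane(n,c,.066)*1000).astype(np.float32));print(n,"flange",q)
    c=big(st,roi);print(n,"stand",cv2.boundingRect(c))
    cv2.imwrite(f"pics/z{n}.png",cv2.resize(im[y0:y1,x0:x1],None,fx=9,fy=9,interpolation=cv2.INTER_NEAREST))
a,b=cv2.imread("pics/ztop.png"),cv2.imread("pics/zscene.png")
H=max(a.shape[0],b.shape[0]);o=np.zeros((H,a.shape[1]+b.shape[1],3),np.uint8);o[:a.shape[0],:a.shape[1]]=a;o[:b.shape[0],a.shape[1]:]=b;print(a.shape,o.shape)
if max(o.shape)>800:o=cv2.resize(o,None,fx=800/o.shape[1],fy=800/o.shape[1])
cv2.imwrite("pics/z.png",o);print(o.shape)
E
```

```text
top bed ((658.237548828125, -27.487167358398438), (369.9353942871094, 98.73383331298828), 84.0061264038086) [[590.0, -206.0], [688.0, -217.0], [727.0, 151.0], [628.0, 162.0]]
scene bed ((661.7133178710938, -28.2777099609375), (366.9099426269531, 97.87944793701172), 84.06831359863281) [[594.0, -206.0], [691.0, -216.0], [729.0, 149.0], [632.0, 159.0]]
top flange ((453.24603271484375, -269.9981994628906), (35.582916259765625, 12.544380187988281), 5.896880149841309)
top stand (388, 190, 43, 29)
scene flange ((457.95208740234375, -278.90673828125), (34.480369567871094, 34.719879150390625), 2.7859387397766113)
scene stand (242, 153, 42, 37)
(378, 423, 3) (513, 873, 3)
(470, 800, 3)
```

View pics/z.png

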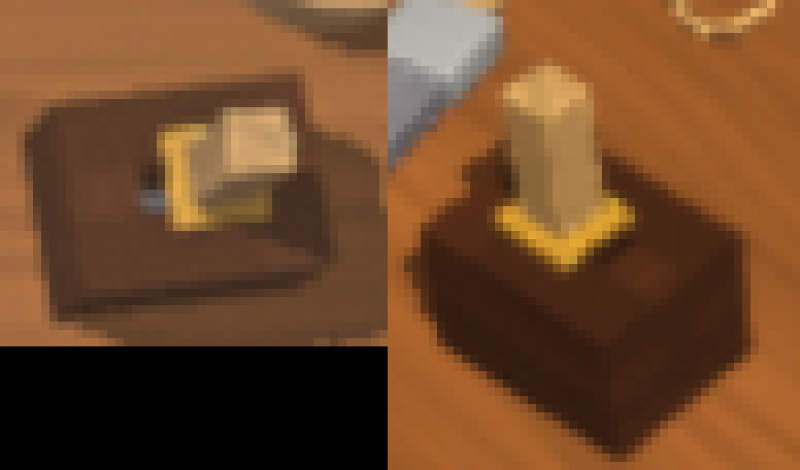

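Run:
```python
from h import *
g,e=tri((258.8,145.65),(415.9,196.6));print("handle top",g.round(4),e)
f=lambda x,y:(x/8.247+385-.5,y/8.247+180-.5); k=lambda x,y:((x-388)/8.247+240-.5,y/8.247+135-.5)
T=plane("top",[f(42,104),f(303,75),f(329,260),f(57,303)],.06);S=plane("scene",[k(425,235),k(607,343),k(743,232)],.06)
print(T.round(4),T.mean(0),S.round(4),(S[0]+S[2])/2)
for P in(T,S):
    d=np.diff(P,axis=0);print([(round(np.hypot(*v),4),round(np.degrees(np.arctan2(v[1],v[0])),1)) for v in d])
ha=plane("top",[f(222,108),f(297,110),f(297,174),f(222,179)],.124);print(ha.round(4));hs=plane("scene",[k(548,66),k(502,92),k(548,116),k(592,94)],.124);print(hs.round(4),ha.mean(0),hs.mean(0))
# bed axis strip rectified, both views
o=np.array([.6605,-.0231]);a=np.radians(84.04);X=np.array([np.cos(a),np.sin(a)]);Y=np.array([-X[1],X[0]])
rows=[]
for n in("top","scene"):
  for z in(.048,.036):
    im=cv2.imread(f"pics/{n}0.png")
    xs=np.linspace(-.2,.12,800);ys=np.linspace(.025,-.025,125)
    gx,gy=np.meshgrid(xs,ys);W=np.c_[(o+gx.reshape(-1,1)*X+gy.reshape(-1,1)*Y),np.full(gx.size,z)]
    p=pix(n,W).astype(np.float32).reshape(125,800,2)
    rows.append(cv2.remap(im,p[...,0],p[...,1],cv2.INTER_LINEAR))
    rows.append(np.full((8,800,3),(0,0,255),np.uint8))
cv2.imwrite("pics/strip.png",np.vstack(rows))
```

```text
handle top [ 0.4552 -0.2821  0.1211] 0.0010055381889787214
[[ 0.4825 -0.2228]
 [ 0.4905 -0.3162]
 [ 0.4238 -0.3199]
 [ 0.4113 -0.2235]] [ 0.45202483 -0.27059827] [[ 0.4947 -0.3116]
 [ 0.4831 -0.2276]
 [ 0.4145 -0.2348]] [ 0.45459321 -0.27319017]
[(np.float64(0.0937), np.float64(-85.1)), (np.float64(0.0668), np.float64(-176.8)), (np.float64(0.0973), np.float64(97.4))]
[(np.float64(0.0848), np.float64(97.8)), (np.float64(0.069), np.float64(-174.0))]
[[ 0.4659 -0.2695]
 [ 0.4645 -0.2944]
 [ 0.4428 -0.2926]
 [ 0.4418 -0.2676]]
[[ 0.4488 -0.2897]
 [ 0.4681 -0.2906]
 [ 0.4646 -0.2707]
 [ 0.4472 -0.2687]] [ 0.45375606 -0.28102614] [ 0.45716729 -0.27991585]
```

View pics/strip.png

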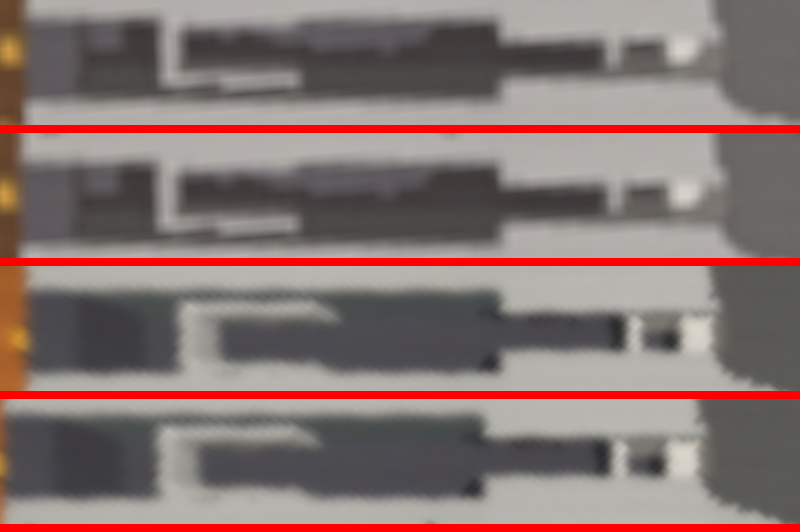

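Strip readings: the pin is at bed x ≈ +46 (body edge at 67, as expected), and the fork cross piece is at about −133, so the prong ends are near −81. The handle is at (0.455, −0.281), consistent with the stand centre. First I move above the stand.

Call:
{"method": "servo_tool", "body": {"series": [[85,-25,28,0,0,0,0],[85,-25,28,0,0,0,0],[85,-25,28,0,0,0,0],[85,-25,28,0,0,0,0],[85,-25,28,0,0,0,0],[85,-25,28,0,0,0,0],[85,-25,28,0,0,0,0],[85,-25,28,0,0,0,0],[85,-25,28,0,0,0,0],[85,-25,28,0,0,0,0],[85,-25,28,0,0,0,0],[85,-25,28,0,0,0,0],[85,-25,28,0,0,0,0],[85,-25,28,0,0,0,0],[85,0,0,0,0,0,-6.2],[85,0,0,0,0,0,-6.2],[85,0,0,0,0,0,-6.2],[85,0,0,0,0,0,0]]}}

```text
t: 1.6
tcp_pos: [0.4497, 0.2029, 0.231]
eef_rot: [-0.0, 0.671, 0.742, -0.0]
wrist_force: [-0.4, 0.1, 0.1]
finger_gap: 0.0849
```

Call:
{"method": "servo_tool", "body": {"series": [[85,-30,-2.5,0,0,0,0],[85,-30,-2.5,0,0,0,0],[85,-30,-2.5,0,0,0,0],[85,-30,-2.5,0,0,0,0],[85,-30,-2.5,0,0,0,0],[85,-30,-2.5,0,0,0,0],[85,-30,-2.5,0,0,0,0],[85,-30,-2.5,0,0,0,0],[85,-30,-2.5,0,0,0,0],[85,-30,-2.5,0,0,0,0],[85,-30,-2.5,0,0,0,0],[85,-30,-2.5,0,0,0,0],[85,-30,-2.5,0,0,0,0],[85,-30,-2.5,0,0,0,0],[85,-30,-2.5,0,0,0,0],[85,-30,-2.5,0,0,0,0],[85,0,0,0,0,0,0],[85,0,0,0,0,0,0]]}}

```text
t: 3.1
tcp_pos: [0.4552, -0.28, 0.231]
eef_rot: [-0.0, 0.675, 0.738, -0.001]
wrist_force: [0.4, 0.3, -0.2]
finger_gap: 0.0851
```

Call:
{"method": "servo_tool", "body": {"series": [[85,0,0,20,0,0,0],[85,0,0,20,0,0,0],[85,0,0,20,0,0,0],[85,0,0,20,0,0,0],[85,0,0,20,0,0,0],[85,0,0,20,0,0,0],[85,0,0,15,0,0,0],[85,0,0,10,0,0,0],[85,0,0,10,0,0,0],[85,0,0,0,0,0,0],[60,0,0,0,0,0,0],[40,0,0,0,0,0,0],[35,0,0,0,0,0,0],[30,0,0,0,0,0,0],[28,0,0,0,0,0,0],[26,0,0,0,0,0,0],[26,0,0,0,0,0,0]]}}

```text
t: 4.52
tcp_pos: [0.4561, -0.2786, 0.0766]
eef_rot: [0.0, 0.672, 0.74, 0.0]
wrist_force: [1.1, 0.0, 0.5]
finger_gap: 0.0257
```

Call:
{"method": "servo_tool", "body": {"series": [[22,0,0,0,0,0,0],[15,0,0,0,0,0,0],[10,0,0,0,0,0,0],[10,0,0,0,0,0,0],[10,0,0,0,0,0,0],[10,0,0,0,0,0,0],[10,0,0,0,0,0,0]]}}

```text
t: 5.1
tcp_pos: [0.4561, -0.2786, 0.0766]
eef_rot: [0.0, 0.672, 0.74, 0.0]
wrist_force: [-0.7, 0.1, 4.9]
finger_gap: 0.0213
```

Call:
{"method": "servo_tool", "body": {"series": [[10,0,0,-2,0,0,0],[10,0,0,-4,0,0,0],[10,0,0,-8,0,0,0],[10,0,0,-12,0,0,0],[10,0,0,-14,0,0,0],[10,0,0,-15,0,0,0],[10,0,0,-15,0,0,0],[10,0,0,-15,0,0,0],[10,0,0,-15,0,0,0],[10,0,0,0,0,0,5.7],[10,0,0,0,0,0,5.7],[10,0,0,0,0,0,0],[10,0,0,0,0,0,0]]}}

```text
t: 6.18
tcp_pos: [0.456, -0.2784, 0.177]
eef_rot: [0.0, 0.742, 0.671, 0.0]
wrist_force: [0.4, -0.8, -1.3]
finger_gap: 0.0216
```

Run:
```python
from h import *
s=read_state();q=s["eef_rot"];p=s["tcp_pos"];print(p,np.degrees(2*np.arctan2(q[2],q[1])),q,s["wrist_force"],s["finger_gap"])
L=[]
for n in("scene","top"):
    im=read_camera(n)[:,:,::-1];cv2.imwrite(f"pics/{n}1.png",im)
    c=pix(n,p-[0,0,.03])[0].astype(int);print(n,c,pix(n,p-[0,0,.0566]))
    x0,y0=c[0]-30,c[1]-30;print(x0,y0);L.append(cv2.resize(im[y0:y0+60,x0:x0+60],None,fx=6.5,fy=6.5,interpolation=cv2.INTER_CUBIC))
cv2.imwrite("pics/hook1.png",np.hstack(L))
```

```text
[ 0.45596646 -0.27836674  0.17695214] 84.26045456744842 [1.50664986e-04 7.41622027e-01 6.70817952e-01 1.48895876e-04] [ 0.36809566 -0.76873653 -1.33068777] 0.02159177958958544
scene [258 139] [[259.66746859 146.68518688]]
228 109
top [417 194] [[414.59115134 196.30687547]]
387 164
```

View pics/hook1.png

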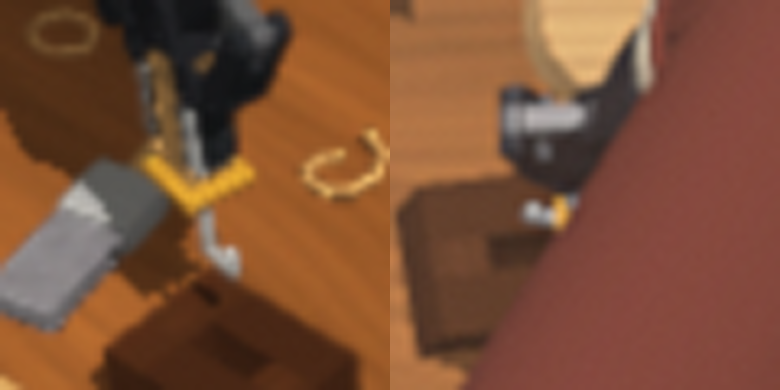

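The hook hangs straight at the predicted pixel (bend at about (259,146) in scene), pointing along +x of the tool. Next I move over the bay.

Call:
{"method": "servo_tool", "body": {"series": [[10,8,5,0,0,0,0],[10,14,10,0,0,0,0],[10,18,13,0,0,0,0],[10,18,13,0,0,0,0],[10,18,13,0,0,0,0],[10,18,13,0,0,0,0],[10,18,13,0,0,0,0],[10,18,13,0,0,0,0],[10,18,13,0,0,0,0],[10,18,13,0,0,0,0],[10,18,13,0,0,0,0],[10,18,13,0,0,0,0],[10,18,13,0,0,0,0],[10,18,13,0,0,0,0],[10,12,7,0,0,0,0],[10,0,0,0,0,0,0],[10,0,0,0,0,0,0],[10,0,0,0,0,0,0]]}}

```text
t: 7.78
tcp_pos: [0.6583, -0.0491, 0.1763]
eef_rot: [0.0, 0.743, 0.669, -0.0]
wrist_force: [0.1, -1.2, -1.0]
finger_gap: 0.0216
```

```bash
cat >> h.py <<'E'
O=np.array([.6605,-.0231]);_a=np.radians(84.04);BX=np.array([np.cos(_a),np.sin(_a)]);BY=np.array([-BX[1],BX[0]])
def bed(off=.0566):
    s=read_state();p=s["tcp_pos"];q=s["eef_rot"];v=p[:2]-O;f=s["wrist_force"]
    print("t",s["t"],"bend bed mm",(1000*np.array([v@BX,v@BY,p[2]-off])).round(1),"yaw",np.degrees(2*np.arctan2(q[2],q[1])).round(2),"F bed",np.round([f[:2]@BX,f[:2]@BY,f[2]],2))
E
python3 - <<'E'
from h import *
bed();p=read_state()["tcp_pos"]
L=[]
for n in("scene","top"):
    im=read_camera(n)[:,:,::-1];cv2.imwrite(f"pics/{n}2.png",im)
    c=pix(n,p-[0,0,.05])[0].astype(int);print(n,pix(n,p-[0,0,.0566]),pix(n,np.r_[p[:2]+.018*BX,p[2]-.0446]))
    x0,y0=c[0]-30,c[1]-30;print(x0,y0);L.append(cv2.resize(im[y0:y0+60,x0:x0+60],None,fx=6.5,fy=6.5,interpolation=cv2.INTER_CUBIC))
cv2.imwrite("pics/hook2.png",np.hstack(L))
E
```

```text
t 7.7833 bend bed mm [-26.1  -0.5 119.7] yaw 84.03 F bed [-1.23 -0.25 -1.  ]
scene [[256.26158316 237.6140628 ]] [[260.13971035 239.71947396]]
225 205
top [[328.76434201 129.03829118]] [[322.52633891 126.95324413]]
298 98
```

View pics/hook2.png

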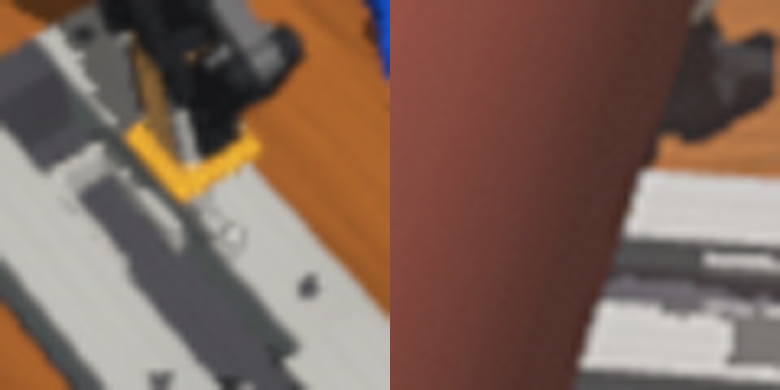

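Call:
{"method": "servo_tool", "body": {"series": [[10,0,0,8,0,0,0],[10,0,0,12,0,0,0],[10,0,0,12,0,0,0],[10,0,0,12,0,0,0],[10,0,0,12,0,0,0],[10,0,0,12,0,0,0],[10,0,0,12,0,0,0],[10,0,0,8,0,0,0],[10,0,0,4,0,0,0],[10,0,0,4,0,0,0],[10,0,0,4,0,0,0],[10,0,0,2,0,0,0],[10,0,0,2,0,0,0],[10,0,0,0,0,0,0],[10,0,0,0,0,0,0]]}}

```text
t: 9.13
tcp_pos: [0.6588, -0.048, 0.0725]
eef_rot: [0.0, 0.743, 0.67, 0.0]
wrist_force: [-0.3, 0.4, -0.6]
finger_gap: 0.0217
```

```bash
python3 -c "
from h import *
bed()"
```

```text
t 9.1333 bend bed mm [-25.   -0.9  15.9] yaw 84.09 F bed [ 0.33  0.35 -0.6 ]
```

Call:
{"method": "servo_tool", "body": {"series": [[10,2,-0.4,0.5,0,0,0],[10,4,-0.5,0,0,0,0],[10,4,0,0,0,0,0],[10,4,0,0,0,0,0],[10,4,0,0,0,0,0],[10,4,0,0,0,0,0],[10,4,0,0,0,0,0],[10,4,0,0,0,0,0],[10,4,0,0,0,0,0],[10,2,0,0,0,0,0],[10,0,0,0,0,0,0]]}}

```text
t: 10.05
tcp_pos: [0.6616, -0.0113, 0.0718]
eef_rot: [-0.0, 0.742, 0.67, 0.0]
wrist_force: [-0.4, -0.2, -0.8]
finger_gap: 0.0215
```

Call:
{"method": "servo_tool", "body": {"series": [[10,2,0,0,0,0,0],[10,3,0,0,0,0,0],[10,3,0,0,0,0,0],[10,3,0,0,0,0,0],[10,3,0,0,0,0,0],[10,3,0,0,0,0,0],[10,3,0,0,0,0,0],[10,3,0,0,0,0,0],[10,3,0,0,0,0,0],[10,0,0,0,0,0,0],[10,0,0,0,0,0,0]]}}

```text
t: 10.97
tcp_pos: [0.6642, 0.014, 0.0718]
eef_rot: [0.0, 0.742, 0.67, -0.0]
wrist_force: [0.3, -0.4, -0.9]
finger_gap: 0.0216
```

Run:
```python
from h import *
bed();p=read_state()["tcp_pos"]
im=read_camera("scene")[:,:,::-1];cv2.imwrite("pics/scene3.png",im)
c=pix("scene",p-[0,0,.05])[0].astype(int);x0,y0=c[0]-35,c[1]-35;print(x0,y0)
cv2.imwrite("pics/hook3.png",cv2.resize(im[y0:y0+75,x0:x0+90],None,fx=8,fy=8,interpolation=cv2.INTER_CUBIC))
```

```text
t 10.9667 bend bed mm [37.3  0.2 15.2] yaw 84.12 F bed [-0.4  -0.35 -0.88]
240 242
```

View pics/hook3.png

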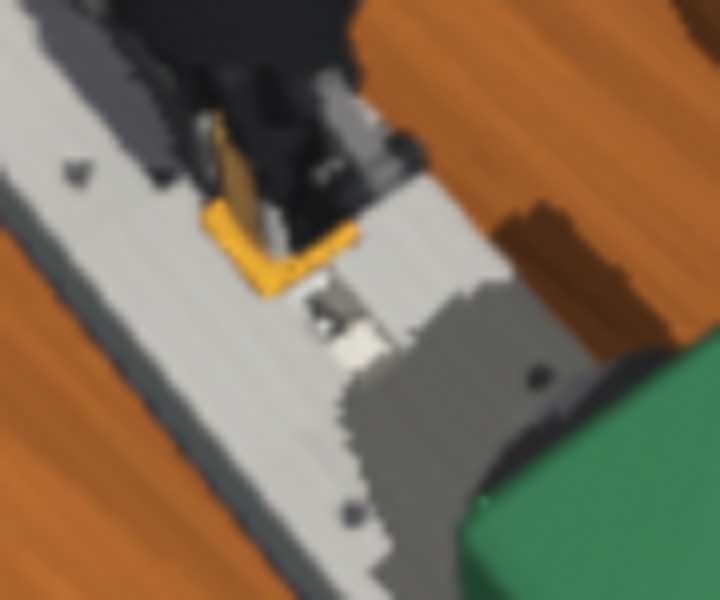

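The tip shows just behind the pin (crop about (325,318)) and the pin stands at crop (315,285). No contact force so far. Now I raise the hook around the pin and pull gently.

Call:
{"method": "servo_tool", "body": {"series": [[10,0,0,-1,0,0,0],[10,0,0,-2,0,0,0],[10,0,0,-2,0,0,0],[10,0,0,-2,0,0,0],[10,0,0,-1,0,0,0],[10,0,0,0,0,0,0]]}}

```text
t: 11.52
tcp_pos: [0.6644, 0.0136, 0.0803]
eef_rot: [0.0, 0.743, 0.67, 0.0]
wrist_force: [-0.5, 0.9, -0.4]
finger_gap: 0.0215
```

Call:
{"method": "servo_tool", "body": {"series": [[10,-1,0,0,0,0,0],[10,-1,0,0,0,0,0],[10,-1,0,0,0,0,0],[10,-1,0,0,0,0,0],[10,-1,0,0,0,0,0],[10,-1,0,0,0,0,0],[10,-1,0,0,0,0,0],[10,-1,0,0,0,0,0]]}}

```text
t: 12.18
tcp_pos: [0.6633, 0.0057, 0.0798]
eef_rot: [-0.0, 0.743, 0.67, -0.0]
wrist_force: [0.8, 1.0, -1.2]
finger_gap: 0.0217
```

Call:
{"method": "servo_tool", "body": {"series": [[10,-1.5,0,0,0,0,0],[10,-2,0,0,0,0,0],[10,-2,0,0,0,0,0],[10,-2,0,0,0,0,0],[10,-2,0,0,0,0,0]]}}

```text
t: 12.6
tcp_pos: [0.6623, -0.004, 0.0798]
eef_rot: [0.0, 0.743, 0.67, -0.0]
wrist_force: [0.0, 0.6, -1.9]
finger_gap: 0.0212
```

```bash
python3 -c "
from h import *
bed()"
```

```text
t 12.6 bend bed mm [19.1  0.1 23.2] yaw 84.08 F bed [ 0.56  0.01 -1.91]
```

```bash
cat >> h.py <<'E'
def prof(f,z=.038,a=20,b=95,step=3):
    im=cv2.imread(f) if isinstance(f,str) else f
    xs=np.arange(a,b,step)/1000.;p=pix("scene",np.c_[O+xs[:,None]*BX,np.full(len(xs),z)]).astype(np.float32)
    v=cv2.remap(cv2.cvtColor(im,cv2.COLOR_BGR2GRAY),p[:,:1],p[:,1:],cv2.INTER_LINEAR)[:,0]
    print(dict(zip((xs*1000).astype(int).tolist(),v.tolist())))
E
python3 - <<'E'
from h import *
im=np.ascontiguousarray(read_camera("scene")[:,:,::-1]);cv2.imwrite("pics/scene4.png",im)
prof("pics/scene0.png");prof("pics/scene3.png");prof(im)
E
```

```text
{20: 73, 23: 73, 26: 73, 29: 73, 32: 73, 35: 73, 38: 68, 41: 49, 44: 66, 47: 161, 50: 180, 53: 117, 56: 90, 59: 81, 62: 62, 65: 71, 68: 138, 71: 204, 74: 211, 77: 210, 80: 173, 83: 119, 86: 99, 89: 89, 92: 87}
{20: 93, 23: 87, 26: 96, 29: 110, 32: 137, 35: 151, 38: 162, 41: 156, 44: 165, 47: 185, 50: 190, 53: 124, 56: 94, 59: 95, 62: 100, 65: 96, 68: 146, 71: 212, 74: 220, 77: 218, 80: 181, 83: 125, 86: 105, 89: 94, 92: 92}
{20: 176, 23: 146, 26: 116, 29: 81, 32: 147, 35: 187, 38: 166, 41: 171, 44: 132, 47: 89, 50: 70, 53: 127, 56: 199, 59: 219, 62: 220, 65: 220, 68: 221, 71: 222, 74: 217, 77: 156, 80: 91, 83: 56, 86: 65, 89: 88, 92: 93}
```

The shoe moved about 15 mm with the hook, so the pin is caught, at roughly bend + 12 mm. I continue the drag.

Call:
{"method": "servo_tool", "body": {"series": [[10,-2,0,0,0,0,0],[10,-3,0,0,0,0,0],[10,-3,0,0,0,0,0],[10,-3,0,0,0,0,0],[10,-3,0,0,0,0,0],[10,-3,0,0,0,0,0],[10,-3,0,0,0,0,0],[10,-3,0,0,0,0,0],[10,-3,0,0,0,0,0],[10,-3,0,0,0,0,0],[10,-3,0,0,0,0,0],[10,-3,0,0,0,0,0],[10,-3,0,0,0,0,0]]}}

```text
t: 13.73
tcp_pos: [0.6584, -0.0418, 0.0798]
eef_rot: [-0.0, 0.743, 0.67, -0.0]
wrist_force: [0.4, 0.1, -0.4]
finger_gap: 0.0211
```

Call:
{"method": "servo_tool", "body": {"series": [[10,-3,0,0,0,0,0],[10,-3,0,0,0,0,0],[10,-3,0,0,0,0,0],[10,-3,0,0,0,0,0],[10,-3,0,0,0,0,0],[10,-3,0,0,0,0,0],[10,-3,0,0,0,0,0],[10,-3,0,0,0,0,0],[10,-3,0,0,0,0,0],[10,-3,0,0,0,0,0],[10,-3,0,0,0,0,0],[10,-3,0,0,0,0,0]]}}

```text
t: 14.73
tcp_pos: [0.6547, -0.0776, 0.0798]
eef_rot: [-0.0, 0.743, 0.67, -0.0]
wrist_force: [0.2, 0.9, -0.7]
finger_gap: 0.0212
```

Run:
```python
from h import *
bed()
im=np.ascontiguousarray(read_camera("scene")[:,:,::-1]);cv2.imwrite("pics/scene5.png",im)
prof(im,.038,-60,60,4)
```

```text
t 14.7333 bend bed mm [-54.8   0.1  23.2] yaw 84.09 F bed [ 0.91 -0.12 -0.72]
{-60: 177, -56: 170, -52: 150, -48: 134, -44: 104, -40: 186, -36: 187, -32: 175, -28: 130, -24: 93, -20: 149, -16: 215, -12: 221, -8: 221, -4: 222, 0: 212, 4: 132, 8: 83, 12: 97, 16: 195, 20: 222, 24: 222, 28: 222, 32: 216, 36: 197, 40: 191, 44: 189, 48: 142, 52: 83, 56: 78}
```

Call:
{"method": "servo_tool", "body": {"series": [[10,-2,0,0,0,0,0],[10,-2,0,0,0,0,0],[10,-2,0,0,0,0,0],[10,-2,0,0,0,0,0],[10,-2,0,0,0,0,0],[10,-2,0,0,0,0,0],[10,-2,0,0,0,0,0],[10,-2,0,0,0,0,0],[10,-1,0,0,0,0,0],[10,-1,0,0,0,0,0],[10,-0.5,0,0,0,0,0],[10,-0.5,0,0,0,0,0]]}}

```text
t: 15.78
tcp_pos: [0.6528, -0.0962, 0.0798]
eef_rot: [-0.0, 0.743, 0.67, -0.0]
wrist_force: [-0.4, 1.3, -0.9]
finger_gap: 0.0213
```

Call:
{"method": "servo_tool", "body": {"series": [[10,-0.5,0,0,0,0,0],[10,-0.5,0,0,0,0,0],[10,-0.5,0,0,0,0,0],[10,-0.5,0,0,0,0,0],[10,-0.5,0,0,0,0,0],[10,-0.5,0,0,0,0,0]]}}

```text
t: 16.28
tcp_pos: [0.6525, -0.0992, 0.0798]
eef_rot: [0.0, 0.743, 0.67, -0.0]
wrist_force: [-0.6, 0.7, -1.3]
finger_gap: 0.0214
```

```bash
python3 -c "
from h import *
bed()"
```

```text
t 16.2833 bend bed mm [-76.6   0.   23.2] yaw 84.09 F bed [ 0.64  0.67 -1.3 ]
```

Call:
{"method": "servo_tool", "body": {"series": [[10,-0.5,0,0,0,0,0],[10,-0.5,0,0,0,0,0],[10,-0.5,0,0,0,0,0],[10,-0.5,0,0,0,0,0],[10,-0.5,0,0,0,0,0],[10,-0.5,0,0,0,0,0],[10,-0.5,0,0,0,0,0],[10,-0.5,0,0,0,0,0]]}}

```text
t: 16.95
tcp_pos: [0.6521, -0.1032, 0.0798]
eef_rot: [-0.0, 0.743, 0.67, -0.0]
wrist_force: [0.0, 1.3, -1.4]
finger_gap: 0.0213
```

Call:
{"method": "servo_tool", "body": {"series": [[10,-0.5,0,0,0,0,0],[10,-0.5,0,0,0,0,0],[10,-0.5,0,0,0,0,0]]}}

```text
t: 17.2
tcp_pos: [0.6519, -0.1047, 0.0798]
eef_rot: [0.0, 0.743, 0.67, -0.0]
wrist_force: [0.3, 1.8, -0.9]
finger_gap: 0.0214
```

Call:
{"method": "servo_tool", "body": {"series": [[10,-0.5,0,0,0,0,0],[10,-0.5,0,0,0,0,0],[10,-0.3,0,0,0,0,0]]}}

```text
t: 17.45
tcp_pos: [0.6518, -0.1061, 0.0798]
eef_rot: [0.0, 0.743, 0.67, -0.0]
wrist_force: [0.2, 0.8, -0.3]
finger_gap: 0.0215
```

Call:
{"method": "servo_tool", "body": {"series": [[10,-0.5,0,0,0,0,0],[10,-0.5,0,0,0,0,0],[10,-0.3,0,0,0,0,0]]}}

```text
t: 17.7
tcp_pos: [0.6517, -0.1073, 0.0799]
eef_rot: [0.0, 0.743, 0.67, -0.0]
wrist_force: [-0.3, 1.1, -1.6]
finger_gap: 0.021
```

Call:
{"method": "servo_tool", "body": {"series": [[10,-0.5,0,0,0,0,0],[10,-0.4,0,0,0,0,0],[10,-0.3,0,0,0,0,0]]}}

```text
t: 17.95
tcp_pos: [0.6516, -0.1085, 0.0798]
eef_rot: [0.0, 0.743, 0.67, -0.0]
wrist_force: [-0.9, 0.6, -0.4]
finger_gap: 0.0215
```

Call:
{"method": "servo_tool", "body": {"series": [[10,-0.4,0,0,0,0,0],[10,-0.4,0,0,0,0,0],[10,-0.4,0,0,0,0,0]]}}

```text
t: 18.2
tcp_pos: [0.6514, -0.1097, 0.0798]
eef_rot: [-0.0, 0.743, 0.67, -0.0]
wrist_force: [-0.3, 0.2, -1.6]
finger_gap: 0.0215
```

Run:
```python
from h import *
bed()
im=np.ascontiguousarray(read_camera("scene")[:,:,::-1]);cv2.imwrite("pics/scene6.png",im)
prof(im,.038,-75,0,3)
```

```text
t 18.2 bend bed mm [-87.1   0.1  23.2] yaw 84.09 F bed [ 0.15  0.34 -1.57]
{-75: 131, -72: 188, -69: 176, -66: 175, -63: 143, -60: 120, -57: 87, -54: 105, -51: 186, -48: 216, -45: 220, -42: 221, -39: 221, -36: 222, -33: 217, -30: 180, -27: 110, -24: 82, -21: 93, -18: 149, -15: 203, -12: 221, -9: 222, -6: 221, -3: 221}
```

Call:
{"method": "servo_tool", "body": {"series": [[10,-0.4,0,0,0,0,0],[10,-0.4,0,0,0,0,0],[10,-0.4,0,0,0,0,0]]}}

```text
t: 18.5
tcp_pos: [0.6513, -0.1108, 0.0798]
eef_rot: [-0.0, 0.743, 0.67, -0.0]
wrist_force: [-0.1, 1.8, -1.0]
finger_gap: 0.0214
```

Call:
{"method": "servo_tool", "body": {"series": [[10,-0.4,0,0,0,0,0],[10,-0.4,0,0,0,0,0]]}}

```text
t: 18.67
tcp_pos: [0.6512, -0.1117, 0.0798]
eef_rot: [0.0, 0.743, 0.67, -0.0]
wrist_force: [-0.4, 1.2, -0.9]
finger_gap: 0.0214
```

Call:
{"method": "servo_tool", "body": {"series": [[10,-0.4,0,0,0,0,0],[10,-0.4,0,0,0,0,0]]}}

```text
t: 18.83
tcp_pos: [0.6512, -0.1124, 0.0798]
eef_rot: [-0.0, 0.743, 0.67, 0.0]
wrist_force: [0.1, 1.7, -0.3]
finger_gap: 0.0212
```

Call:
{"method": "servo_tool", "body": {"series": [[10,-0.4,0,0,0,0,0],[10,-0.4,0,0,0,0,0]]}}

```text
t: 19.0
tcp_pos: [0.6512, -0.1126, 0.0798]
eef_rot: [-0.0, 0.742, 0.67, 0.0]
wrist_force: [0.6, 2.8, -0.9]
finger_gap: 0.0212
```

Contact: the motion has stalled and force is rising. I continue in small steps.

Call:
{"method": "servo_tool", "body": {"series": [[10,-0.3,0,0,0,0,0],[10,0,0,0,0,0,0]]}}

```text
t: 19.17
tcp_pos: [0.6512, -0.1129, 0.0798]
eef_rot: [-0.0, 0.742, 0.67, 0.0]
wrist_force: [0.1, 3.9, -0.9]
finger_gap: 0.0215
```

Call:
{"method": "servo_tool", "body": {"series": [[10,-0.3,0,0,0,0,0],[10,0,0,0,0,0,0],[10,0,0,0,0,0,0]]}}

```text
t: 19.42
tcp_pos: [0.6512, -0.1131, 0.0798]
eef_rot: [-0.0, 0.742, 0.67, 0.0]
wrist_force: [0.2, 5.7, -0.6]
finger_gap: 0.0215
```

Call:
{"method": "servo_tool", "body": {"series": [[10,-0.3,0,0,0,0,0],[10,0,0,0,0,0,0],[10,0,0,0,0,0,0]]}}

```text
t: 19.67
tcp_pos: [0.6512, -0.1132, 0.0798]
eef_rot: [-0.0, 0.742, 0.67, 0.0]
wrist_force: [1.7, 5.6, -1.5]
finger_gap: 0.0213
```

Call:
{"method": "servo_tool", "body": {"series": [[10,-0.1,0,0,0,0,0],[10,0,0,0,0,0,0],[10,0,0,0,0,0,0],[10,0,0,0,0,0,0]]}}

```text
t: 20.0
tcp_pos: [0.6512, -0.1132, 0.0798]
eef_rot: [-0.0, 0.742, 0.67, 0.0]
wrist_force: [0.9, 6.2, -1.0]
finger_gap: 0.0214
```

Call:
{"method": "servo_tool", "body": {"series": [[10,0,0,0,0,0,0],[10,0,0,0,0,0,0],[10,0,0,0,0,0,0],[10,0,0,0,0,0,0]]}}

```text
t: 20.33
tcp_pos: [0.6512, -0.1132, 0.0798]
eef_rot: [-0.0, 0.742, 0.67, 0.0]
wrist_force: [1.3, 6.0, -1.0]
finger_gap: 0.0215
```

Call:
{"method": "servo_tool", "body": {"series": [[10,0,0,0,0,0,0],[10,0,0,0,0,0,0],[10,0,0,0,0,0,0],[10,0,0,0,0,0,0]]}}

```text
t: 20.67
tcp_pos: [0.6512, -0.1132, 0.0798]
eef_rot: [-0.0, 0.742, 0.67, 0.0]
wrist_force: [0.9, 6.3, -1.0]
finger_gap: 0.0217
```

Call:
{"method": "servo_tool", "body": {"series": [[10,0,0,0,0,0,0],[10,0,0,0,0,0,0],[10,0,0,0,0,0,0],[10,0,0,0,0,0,0]]}}

```text
t: 21.0
tcp_pos: [0.6512, -0.1132, 0.0798]
eef_rot: [-0.0, 0.742, 0.67, 0.0]
wrist_force: [1.1, 5.7, -0.8]
finger_gap: 0.0211
```

Call:
{"method": "servo_tool", "body": {"series": [[10,0,0,0,0,0,0],[10,0,0,0,0,0,0],[10,0,0,0,0,0,0],[10,0,0,0,0,0,0]]}}

```text
t: 21.33
tcp_pos: [0.6512, -0.1132, 0.0798]
eef_rot: [-0.0, 0.742, 0.67, 0.0]
wrist_force: [0.5, 5.3, -0.8]
finger_gap: 0.0216
```

Run:
```python
from h import *
bed()
im=np.ascontiguousarray(read_camera("scene")[:,:,::-1]);cv2.imwrite("pics/scene7.png",im)
prof(im,.038,-75,0,3);bed()
```

```text
t 21.3333 bend bed mm [-90.6  -0.1  23.2] yaw 84.13 F bed [ 5.33  0.04 -0.81]
{-75: 189, -72: 184, -69: 167, -66: 144, -63: 116, -60: 90, -57: 110, -54: 191, -51: 217, -48: 221, -45: 222, -42: 222, -39: 222, -36: 220, -33: 179, -30: 115, -27: 85, -24: 105, -21: 170, -18: 216, -15: 223, -12: 224, -9: 223, -6: 223, -3: 217}
t 21.3833 bend bed mm [-90.6  -0.1  23.2] yaw 84.13 F bed [ 6.17 -0.57 -0.25]
```

Holding steady at about 6 N. I nudge up to about 7 N and hold for over a second.

Call:
{"method": "servo_tool", "body": {"series": [[10,-0.2,0,0,0,0,0],[10,0,0,0,0,0,0],[10,0,0,0,0,0,0],[10,0,0,0,0,0,0],[10,0,0,0,0,0,0],[10,0,0,0,0,0,0]]}}

```text
t: 21.88
tcp_pos: [0.6512, -0.1133, 0.0798]
eef_rot: [-0.0, 0.742, 0.67, 0.0]
wrist_force: [0.6, 6.8, -0.7]
finger_gap: 0.0215
```

Call:
{"method": "servo_tool", "body": {"series": [[10,0,0,0,0,0,0],[10,0,0,0,0,0,0],[10,0,0,0,0,0,0],[10,0,0,0,0,0,0],[10,0,0,0,0,0,0]]}}

```text
t: 22.3
tcp_pos: [0.6512, -0.1133, 0.0798]
eef_rot: [-0.0, 0.742, 0.67, 0.0]
wrist_force: [1.8, 5.9, -0.6]
finger_gap: 0.0215
```

Call:
{"method": "servo_tool", "body": {"series": [[10,0,0,0,0,0,0],[10,0,0,0,0,0,0],[10,0,0,0,0,0,0],[10,0,0,0,0,0,0],[10,0,0,0,0,0,0]]}}

```text
t: 22.72
tcp_pos: [0.6512, -0.1133, 0.0798]
eef_rot: [-0.0, 0.742, 0.67, 0.0]
wrist_force: [0.6, 6.2, -0.6]
finger_gap: 0.0214
```

Call:
{"method": "servo_tool", "body": {"series": [[10,0,0,0,0,0,0],[10,0,0,0,0,0,0],[10,0,0,0,0,0,0]]}}

```text
t: 22.97
tcp_pos: [0.6512, -0.1133, 0.0798]
eef_rot: [-0.0, 0.742, 0.67, 0.0]
wrist_force: [1.1, 7.0, -1.7]
finger_gap: 0.0213
```

Call:
{"method": "servo_tool", "body": {"series": [[10,-0.1,0,0,0,0,0],[10,0,0,0,0,0,0],[10,0,0,0,0,0,0],[10,0,0,0,0,0,0],[10,0,0,0,0,0,0],[10,0,0,0,0,0,0],[10,0,0,0,0,0,0],[10,0,0,0,0,0,0]]}}

```text
t: 23.63
tcp_pos: [0.6512, -0.1133, 0.0798]
eef_rot: [-0.0, 0.742, 0.67, 0.0]
wrist_force: [1.2, 6.3, -0.5]
finger_gap: 0.0217
```

Call:
{"method": "servo_tool", "body": {"series": [[10,0,0,0,0,0,0],[10,0,0,0,0,0,0],[10,0,0,0,0,0,0],[10,0,0,0,0,0,0],[10,0,0,0,0,0,0],[10,0,0,0,0,0,0],[10,0,0,0,0,0,0]]}}

```text
t: 24.22
tcp_pos: [0.6512, -0.1133, 0.0798]
eef_rot: [-0.0, 0.742, 0.67, 0.0]
wrist_force: [0.5, 6.4, -0.6]
finger_gap: 0.0216
```

Held at about 6.5 N for over 2 s. Now I unload, lower under the pin, back out forward and lift.

Call:
{"method": "servo_tool", "body": {"series": [[10,0.5,0,0,0,0,0],[10,0.5,0,0,0,0,0],[10,0.5,0,0,0,0,0],[10,0.5,0,0,0,0,0],[10,1,0,0,0,0,0],[10,1,0,0,0,0,0],[10,0,0,0,0,0,0],[10,0,0,0,0,0,0]]}}

```text
t: 24.88
tcp_pos: [0.6511, -0.1113, 0.0799]
eef_rot: [0.0, 0.743, 0.669, -0.0]
wrist_force: [0.2, 0.3, -0.8]
finger_gap: 0.0211
```

Call:
{"method": "servo_tool", "body": {"series": [[10,0,0,1,0,0,0],[10,0,0,2,0,0,0],[10,0,0,2,0,0,0],[10,0,0,2,0,0,0],[10,0,0,1.2,0,0,0],[10,0,0,0,0,0,0]]}}

```text
t: 25.38
tcp_pos: [0.6511, -0.1105, 0.0712]
eef_rot: [-0.0, 0.743, 0.67, -0.0]
wrist_force: [0.4, -0.1, -0.7]
finger_gap: 0.0213
```

Run:
```python
from h import *
bed()
im=np.ascontiguousarray(read_camera("scene")[:,:,::-1]);cv2.imwrite("pics/scene8.png",im)
prof(im,.038,-75,0,3)
```

```text
t 25.3833 bend bed mm [-87.9   0.2  14.6] yaw 84.09 F bed [-0.05 -0.36 -0.69]
{-75: 189, -72: 175, -69: 113, -66: 97, -63: 115, -60: 120, -57: 121, -54: 193, -51: 218, -48: 222, -45: 222, -42: 222, -39: 222, -36: 219, -33: 180, -30: 115, -27: 85, -24: 105, -21: 171, -18: 216, -15: 223, -12: 223, -9: 224, -6: 223, -3: 217}
```

Shoe unmoved and hook free. Now I back out by 20 mm and lift.

Call:
{"method": "servo_tool", "body": {"series": [[10,-1,0,0,0,0,0],[10,-2,0,0,0,0,0],[10,-3,0,0,0,0,0],[10,-3,0,0,0,0,0],[10,-3,0,0,0,0,0],[10,-3,0,0,0,0,0],[10,-3,0,0,0,0,0],[10,-2,0,0,0,0,0],[10,-1,0,0,0,0,0],[10,0,0,0,0,0,0],[10,0,0,0,0,0,0]]}}

```text
t: 26.35
tcp_pos: [0.6492, -0.1313, 0.0716]
eef_rot: [-0.0, 0.743, 0.67, 0.0]
wrist_force: [0.0, 1.1, -0.8]
finger_gap: 0.0214
```

Call:
{"method": "servo_tool", "body": {"series": [[10,0,0,-2,0,0,0],[10,0,0,-3,0,0,0],[10,0,0,-4,0,0,0],[10,0,0,-5,0,0,0],[10,0,0,-6,0,0,0],[10,0,0,-10,0,0,0],[10,0,0,-15,0,0,0],[10,0,0,-20,0,0,0],[10,0,0,-20,0,0,0],[10,0,0,-20,0,0,0],[10,0,0,0,0,0,-5.5],[10,0,0,0,0,0,-5.5],[10,0,0,0,0,0,0],[10,0,0,0,0,0,0]]}}

```text
t: 27.52
tcp_pos: [0.6493, -0.1315, 0.1777]
eef_rot: [0.0, 0.676, 0.737, 0.0]
wrist_force: [0.1, -0.1, -0.3]
finger_gap: 0.0217
```

Run:
```python
from h import *
bed()
im=np.ascontiguousarray(read_camera("scene")[:,:,::-1]);cv2.imwrite("pics/scene9.png",im)
prof(im,.038,-75,0,3)
s=read_state();d=np.r_[.4561,-.2786]-s["tcp_pos"][:2];q=s["eef_rot"];th=2*np.arctan2(q[2],q[1]);c,sn=np.cos(th),np.sin(th)
print(s["tcp_pos"],"yaw",np.degrees(th),"tool dx,dy mm",1000*(c*d[0]+sn*d[1]),1000*(sn*d[0]-c*d[1]))
cv2.imwrite("pics/v10.png",cv2.resize(im[160:310,190:340],None,fx=4,fy=4,interpolation=cv2.INTER_CUBIC))
```

```text
t 27.5167 bend bed mm [-1.090e+02 -1.000e-01  1.211e+02] yaw 94.92 F bed [-0.05 -0.06 -0.26]
{-75: 187, -72: 172, -69: 110, -66: 92, -63: 91, -60: 83, -57: 108, -54: 188, -51: 216, -48: 219, -45: 219, -42: 220, -39: 219, -36: 217, -33: 177, -30: 113, -27: 84, -24: 104, -21: 168, -18: 214, -15: 221, -12: 221, -9: 221, -6: 220, -3: 215}
[ 0.64922629 -0.13150691  0.17735818] yaw 94.89166163485991 tool dx,dy mm -130.08908852735092 -204.96577980285758
```

View pics/v10.png

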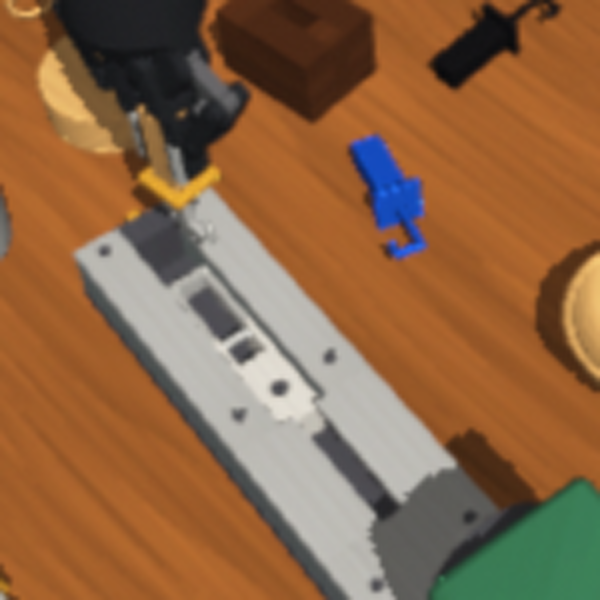

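The shoe's cheeks sit against the fork prongs and the pick is free above the bed. Returning to the stand.

Call:
{"method": "servo_tool", "body": {"series": [[10,0,0,0,0,0,-0.7],[10,-5,-8,0,0,0,0],[10,-9,-14,0,0,0,0],[10,-9.5,-15.5,0,0,0,0],[10,-9.5,-15.5,0,0,0,0],[10,-9.5,-15.5,0,0,0,0],[10,-9.5,-15.5,0,0,0,0],[10,-9.5,-15.5,0,0,0,0],[10,-9.5,-15.5,0,0,0,0],[10,-9.5,-15.5,0,0,0,0],[10,-9.5,-15.5,0,0,0,0],[10,-9.5,-15.5,0,0,0,0],[10,-9.5,-15.5,0,0,0,0],[10,-9.5,-15.5,0,0,0,0],[10,-9,-14,0,0,0,0],[10,0,0,0,0,0,0],[10,0,0,0,0,0,0],[10,0,0,0,0,0,0]]}}

```text
t: 29.07
tcp_pos: [0.4569, -0.2788, 0.1767]
eef_rot: [0.0, 0.67, 0.742, 0.0]
wrist_force: [0.1, 1.1, -0.3]
finger_gap: 0.0214
```

Run:
```python
from h import *
s=read_state();d=np.r_[.4561,-.2786]-s["tcp_pos"][:2];q=s["eef_rot"];th=2*np.arctan2(q[2],q[1]);c,sn=np.cos(th),np.sin(th)
print(s["tcp_pos"],"yaw",np.degrees(th),"tool dx,dy mm",1000*(c*d[0]+sn*d[1]),1000*(sn*d[0]-c*d[1]))
```

```text
[ 0.45691034 -0.27882833  0.17674441] yaw 95.81841519314816 tool dx,dy mm 0.30929893886617654 -0.783015077662728
```

Call:
{"method": "servo_tool", "body": {"series": [[10,0.3,-0.8,8,0,0,0],[10,0,0,12,0,0,0],[10,0,0,12,0,0,0],[10,0,0,12,0,0,0],[10,0,0,10,0,0,0],[10,0,0,8,0,0,0],[10,0,0,8,0,0,0],[10,0,0,8,0,0,0],[10,0,0,6,0,0,0],[10,0,0,5,0,0,0],[10,0,0,4,0,0,0],[10,0,0,3,0,0,0],[10,0,0,2,0,0,0],[10,0,0,1,0,0,0],[10,0,0,0,0,0,0],[10,0,0,0,0,0,0]]}}

```text
t: 30.4
tcp_pos: [0.4559, -0.279, 0.0778]
eef_rot: [0.0, 0.67, 0.742, 0.0]
wrist_force: [0.8, -1.1, -1.1]
finger_gap: 0.0213
```

Call:
{"method": "servo_tool", "body": {"series": [[10,0,0,0.4,0,0,0],[10,0,0,0.3,0,0,0],[10,0,0,0,0,0,0]]}}

```text
t: 30.65
tcp_pos: [0.4558, -0.2789, 0.077]
eef_rot: [0.0, 0.67, 0.742, 0.0]
wrist_force: [-0.4, -0.6, -0.4]
finger_gap: 0.0215
```

Call:
{"method": "servo_tool", "body": {"series": [[10,0,0,0.4,0,0,0],[10,0,0,0,0,0,0],[10,0,0,0,0,0,0]]}}

```text
t: 30.9
tcp_pos: [0.4559, -0.2789, 0.0766]
eef_rot: [0.0, 0.67, 0.742, 0.0]
wrist_force: [1.1, 0.2, 0.3]
finger_gap: 0.0216
```

Call:
{"method": "servo_tool", "body": {"series": [[22,0,0,0,0,0,0],[24,0,0,0,0,0,0],[26,0,0,0,0,0,0],[30,0,0,0,0,0,0],[40,0,0,0,0,0,0],[60,0,0,0,0,0,0],[85,0,0,0,0,0,0],[85,0,0,0,0,0,0],[85,0,0,0,0,0,0],[85,0,0,0,0,0,0],[85,0,0,0,0,0,0]]}}

```text
t: 31.82
tcp_pos: [0.4558, -0.2789, 0.0765]
eef_rot: [-0.0, 0.67, 0.742, -0.0]
wrist_force: [-0.5, -0.5, -0.3]
finger_gap: 0.0851
```

Call:
{"method": "servo_tool", "body": {"series": [[85,0,0,-4,0,0,0],[85,0,0,-8,0,0,0],[85,0,0,-15,0,0,0],[85,0,0,-20,0,0,0],[85,0,0,-20,0,0,0],[85,0,0,-20,0,0,0],[85,0,0,-20,0,0,0],[85,0,0,-20,0,0,0],[85,0,0,-20,0,0,0],[85,0,0,0,0,0,0],[85,25,0,0,0,0,0],[85,25,0,0,0,0,0],[85,25,0,0,0,0,0],[85,25,0,0,0,0,0],[85,25,0,0,0,0,0],[85,25,0,0,0,0,0],[85,25,0,0,0,0,0],[85,0,0,0,0,0,0],[85,0,0,0,0,0,0]]}}

```text
t: 33.4
tcp_pos: [0.4381, -0.1039, 0.2237]
eef_rot: [0.0, 0.67, 0.743, 0.0]
wrist_force: [0.4, -0.1, 0.6]
finger_gap: 0.0851
```

Run:
```python
from h import *
bed()
a=read_camera("scene")[:,:,::-1];b=read_camera("top")[:,:,::-1];cv2.imwrite("pics/scene11.png",a);cv2.imwrite("pics/top11.png",b)
a=np.ascontiguousarray(a);prof(a,.038,-75,0,3)
L=[cv2.resize(a[120:320,190:390],(400,400),interpolation=cv2.INTER_CUBIC),cv2.resize(b[90:230,290:430],(400,400),interpolation=cv2.INTER_CUBIC)]
cv2.imwrite("pics/v11.png",np.hstack(L))
```

```text
t 33.4 bend bed mm [-103.4  212.9  167.1] yaw 95.93 F bed [-0.01 -0.42  0.58]
{-75: 181, -72: 167, -69: 106, -66: 87, -63: 87, -60: 80, -57: 105, -54: 183, -51: 210, -48: 213, -45: 213, -42: 213, -39: 213, -36: 211, -33: 172, -30: 109, -27: 81, -24: 100, -21: 163, -18: 208, -15: 215, -12: 215, -9: 216, -6: 214, -3: 209}
```

View pics/v11.png

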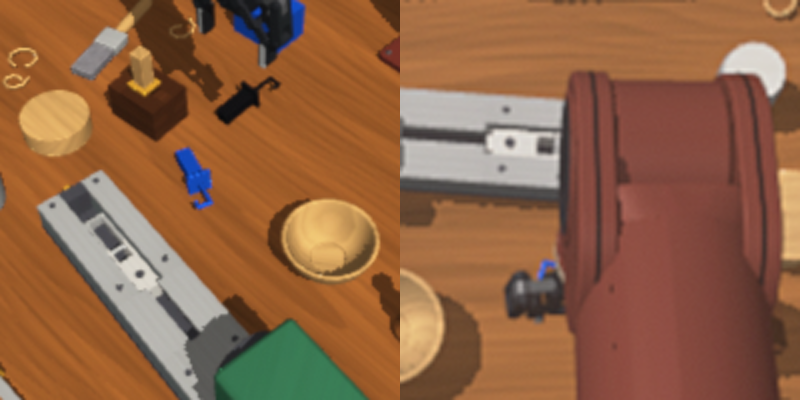

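The pick stands upright in the dark stand, flange on the top face (crop (143,75)). The shoe sits against the fork, and its edge profile is unchanged since I let go. The bystanders in this crop (bowl, blank, brush) look undisturbed. Handing in.

```bash
python3 -c "
from station import *
print(r.job_done(), read_state()['t'])"
```

```text
the job is handed in; nothing more can be done
the job is handed in; nothing more can be done
```

The job is handed in at about 33 s of the 72 s allowed. The shoe is out against the fork stop and the pick is back upright in its stand.

**What I did:** I took the wooden-handled pick from the dark stand, lowered the hook into the bay and slid it under the slit. I caught the pin at about bed x = +46 mm and dragged the shoe out until the motion stalled, with the pin at about −79 mm. I held it there, unhooked by lowering and backing out, and returned the pick.

**Pull:** Along the slot the readings were 5.3–7.1 N, averaging about 6.5 N, for more than 3 s. That is slightly under the 7 N asked. The highest reading I took was about 7.1 N, but forces are only reported at the end of each move, so a brief peak in between could go unseen.

**Last checks:**
- The shoe's edge profile in the slot did not change after release.
- The last picture shows the pick upright with its flange on the stand, and no contact force on the arm.
- The bowl, blank and brush look undisturbed. I did not check the mallet, spindle and wax can again; my path was planned clear of them.

**Not certain:** I judged that both cheeks are seated from the picture and the steady resistance, not by measuring each one. The two cameras disagreed by about 3 mm on the bed's position. I used the average, and the hook never touched the slit or slot walls hard enough to show in the force readings.

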